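Sweep the off-cuts into the catch tray

TASK

Clear the craft table: with the fingertips, push the three flat wooden off-cuts (the round, the six-sided and the rectangular one) along the table through the open mouth of the three-sided wooden tray, so that all three lie flat and completely inside it. Slide them steadily, without picking any up or flicking it across the table, and leave the two peg dolls, the paint pot and the water cup standing where they are.

Things in the scene. Friction and masses are not known exactly. Their poses are not given: they have to be found in the camera images.
- tray: fixed three-sided wooden tray: walls 30 mm high, 12 mm thick, inside 200 mm wide, 110 mm deep, lined with brown card flush with the table (no step). Fourth side: open mouth, facing roughly the robot's right. Origin: middle of the mouth edge, at table height. y axis points from the mouth into the tray (back wall's inner face at +110 mm), x along the mouth (side walls' inner faces at +-100 mm).
- disc_center (a point): round wooden off-cut, a flat disc 44 mm across and 14 mm thick, bare pale wood, about 18 g. Loose, lies flat on the table and slides on it. This point is its centre, half-way up, 7 mm above the table.
- hexagon_center (a point): six-sided wooden off-cut, 40 mm across flats (46 mm across corners) and 14 mm thick, bare pale wood, about 17 g. Loose, lies flat on the table and slides on it. This point is its centre, half-way up, 7 mm above the table.
- block_center (a point): rectangular wooden off-cut, 44 mm (its x axis) by 36 mm (its y axis) and 14 mm thick, bare pale wood, about 19 g. Loose, lies flat on the table and slides on it. This point is its centre, half-way up, 7 mm above the table.
- disc: the same disc off-cut; this origin is the centre of its under side, on the table.
- hexagon: the same hexagon off-cut; this origin is the centre of its under side, on the table.
- block: the same block off-cut; this origin is the centre of its under side, on the table.
- doll_plain: bystander: bare wooden peg doll standing upright, 29 mm across at the foot and 62 mm tall, loose and light; its under side (origin) rests on the table; it must stay standing where it is.
- doll_painted: bystander: peg doll of the same size with purple body and dark green head, standing upright, loose and light; its under side (origin) rests on the table; it must stay standing where it is.
- paint_pot: bystander: small orange paint pot, 40 mm across and 45 mm tall, loose; its under side (origin) rests on the table; it must stay standing where it is.
- water_cup: bystander: clear water cup for brushes, 72 mm across the rim and 75 mm tall, loose; its under side (origin) rests on the table; it must stay standing where it is.

How it is judged (in metres and radians):
At the end, for the whole second after the job is handed in: Each off-cut lies flat (centre below 12 mm) and at rest between the tray walls, its centre at least 20 mm (disc), 18 mm (hexagon) or 16 mm (block) behind the mouth edge; dolls, pot and cup stand upright (tilt below 0.2 rad) within 15 mm of where they began (y of disc_center in the frame of tray between 0.02 and 0.11 m and x of disc_center in the frame of tray between -0.1 and 0.1 m and height (world z) of each of disc_center, hexagon_center, block_center below 0.012 m and linear speed of each of disc, hexagon, block below 0.02 m/s and y of hexagon_center in the frame of tray between 0.018 and 0.11 m and x of hexagon_center in the frame of tray between -0.1 and 0.1 m and y of block_center in the frame of tray between 0.016 and 0.11 m and x of block_center in the frame of tray between -0.1 and 0.1 m and distance of each of doll_plain, doll_painted, paint_pot, water_cup from where it was at the start of the episode below 0.015 m and angle between each of doll_plain, doll_painted, paint_pot, water_cup's own z axis and vertical below 0.2 rad); the robot touches nothing.
It fails at once if a wooden off-cut was lifted off the table (height (world z) of any of disc_center, hexagon_center, block_center above 0.028 m).
It fails at once if an off-cut was flicked or shot across the table (linear speed of any of disc, hexagon, block above 0.7 m/s).
It fails at once if a bystander (peg doll, paint pot or water cup) was shifted or tipped (distance of any of doll_plain, doll_painted, paint_pot, water_cup from where it was at the start of the episode above 0.015 m or angle between any of doll_plain, doll_painted, paint_pot, water_cup's own z axis and vertical above 0.3 rad).
It also fails if it takes over 72 s, if anything falls off the work surface, if the arm or the gripper's body presses on something with over 40 N, if the wrist force passes 120 N, or if a joint passes its speed limit or range.

ROBOT

A 7-joint arm with a two-finger parallel gripper is mounted at the origin on the work surface. World frame = base frame: x ahead of the robot, y to its left, z up, the work surface at z = 0. Lengths are in m, angles in degrees, forces in N, time in s.
With the tool pointing down it reaches from about 0.425 to 0.875 m from the base axis. Payload 4.7 kg.
Tool frame: the origin (TCP) lies midway between the tips of the shut fingers; the grasp point (between the pads) lies 19 mm behind it; z points along the fingers, y is the direction in which the jaws open and shut (so a half turn about z gives the same grasp; the last joint's range is limited). The gripper opens to 87 mm and grips with 3 to 60 N. Pads are 19 mm wide; open, the fingers measure 117 mm over their backs; the gripper's body (75 mm by 190 mm) begins 51 mm behind the grasp point.
Start: joints at [77.756, 18.392, -4.016, 83.108, 1.295, 78.541, -3.26], TCP at [0.147, -0.633, 0.223] pointing down, gripper open.
Joint ranges: [-163.93, 163.93], [-17.29, 119.83], [-79.2, 71.16], [3.27, 140.29], [-89.18, 269.18], [5.43, 117.66], [-154.24, 154.24]. Speed limits (degrees/s): [147.25, 147.25, 180, 180, 180, 180, 180].

INTERFACE

Orientations are given as [roll, pitch, yaw] about the fixed x, y, z axes, in that order (R = Rz(yaw) Ry(pitch) Rx(roll)).
In Python, from cell import env gives the robot as it stands. The module is installed in compiled form; this text tells all that it offers.
- The arm moves only by the tool servo_tool, never from a script. Its argument "plan" is a list of rows, each a list of 3 entries, a list of its own where there are three numbers: the opening, from 0 (shut) to 1 (fully open), then the shift along the tool's x, y, z in cm, then the turn, a rotation vector about the tool's x, y, z in degrees. A call has 1 to 20 rows; each row shifts and turns the pose as measured when the row begins, along the tool's axes as they then stand; what a row does not reach is not made up. A row lasts 1/12 s, in which the tool goes at most 41.7 mm and 7.16 degrees, less where a joint would pass 70% of its speed; a pose out of reach is approached as far as the arm can. A call is refused whole if a number of a shift passes 4.17 or a number of a turn 7.16, either way. A call with a gripper value outside its range is refused whole. The fingers move at their own pace and stop on an object; "force" is the grip in N (left out, the last holds). Time passes only in rows, so rows that do not move let the fingers close. It gives the time, the measured TCP pose, the force and the opening at its end, in the units of the state.
- env.get_obs(): the state, without advancing time (a new reading comes with each control period).
- env.read_camera(name): name is "side" or "top"; returns a dict with "image" (400x640x3 uint8, blue, green, red), "fx", "fy", "cx", "cy" (pixels), "rvec" (rotation vector, rad) and "tvec" (3), from world to camera coordinates, as OpenCV has them. Camera axes: x right, y down, z forward; pixel columns grow to the right and rows downward; lengths in m; the calibration is good to about 2 mm. A picture is of the moment at which its call begins. There is no depth.
- env.sign_off(): hands the job in, once; it reports no verdict.
The state is a dict: "time_s": time; "qpos": joint angles; "joint_velocities": joint speeds; "effort": joint torques, N m; "tool_pos": TCP position; "tool_rot": TCP orientation; "force": force on the tool from outside, world axes, zero at the start; "wrist_torque": the same for the moment, N m; "grip_width": finger opening in m.
Only numpy, scipy, OpenCV 4.12 (cv2) and the standard library are available. Lean on these libraries where they do the work, as an engineer would, in place of code of your own. Each camera call takes 0.05 s, during which the arm holds its last target. There are 200 camera calls.

## Working session

There is one attempt and no reset: what is moved stays moved. The work goes in short steps, Python scripts to look and compute and a tool call to move; the robot and the scene stay as the last step left them, time stands still between calls to the robot, and variables do not carry over. Pictures are saved under pics/ and viewed, about 8 in all and at most 12, crops included, and the job is handed in when it is done.

Besides the shell and the picture viewer there is one more tool, called after "Emit:" as name([rows], argument=value, ...), one row to a line, values as JSON. servo_tool: Moves the arm, as the interface text tells. Its arguments: {"type":"object","properties":{"plan":{"type":"array"},"force":{"type":"number"}},"required":["plan"]}

```bash
mkdir -p pics; python3 - <<'E'
from cell import env
import cv2
for n in("top","side"):
    c=env.read_camera(n);cv2.imwrite(f"pics/{n}0.png",c["image"]);print(n,c["fx"],c["fy"],c["cx"],c["cy"],c["rvec"],c["tvec"])
print(env.get_obs())
E
```

```text
top 364.9976008073852 364.9976008073852 318.6300323110549 198.42482808268412 [ 2.15137084 -2.07419232  0.21105312] [-0.12786001  0.61077661  0.73463204]
side 434.68750187435853 434.68750187435853 317.21232848845125 201.4235796491172 [ 0.18483929 -2.69832602  1.48476063] [0.60989513 0.14253458 0.65976892]
{'time_s': 0.1, 'qpos': array([77.75648249, 18.43538395, -4.01490025, 83.16769527,  1.29538326,
       78.54028648, -3.25917206]), 'joint_velocities': array([ 0.00167654, -0.08617464, -0.076946  , -0.17390651,  0.03603285,
       -0.0155528 ,  0.01657326]), 'effort': array([ 3.76346115e-04, -4.92570090e+01, -4.05286644e-01, -3.13399637e+01,
       -6.40922436e-02,  3.94174398e-02,  5.81844051e-05]), 'tool_pos': array([ 0.14661843, -0.63274503,  0.22156622]), 'tool_rot': array([-1.79901883e+02,  5.98269921e-03,  1.30534178e+01]), 'force': array([0.84446465, 0.14398901, 0.35318745]), 'wrist_torque': array([ 0.04031064, -0.00193239, -0.02880053]), 'grip_width': 0.08707789046896239}
```

View pics/top0.png

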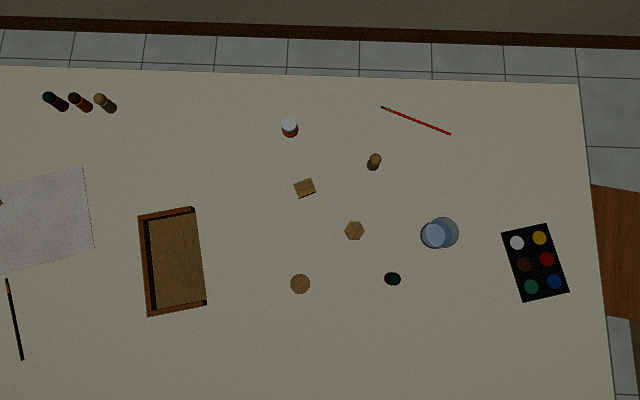

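View pics/side0.png

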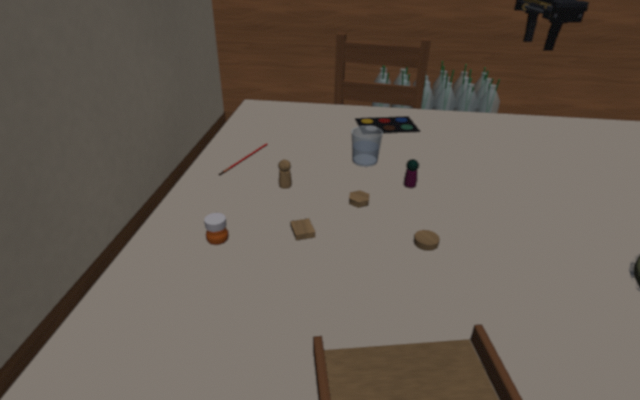

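Top view: tray at left with its mouth to the right (x≈192–206), disc (300,284), hexagon (354,231), block (305,188), plain doll (374,162), painted doll (392,279), pot (290,127), cup (440,233). In the side view the tray is at the bottom, with all items standing beyond it.

```bash
cat > h.py <<'E'
import numpy as np,cv2
def world(c,px,z):
    R=cv2.Rodrigues(np.array(c["rvec"]))[0];t=np.array(c["tvec"]).ravel()
    o=-R.T@t
    d=(np.c_[(np.array(px)-[c["cx"],c["cy"]])/[c["fx"],c["fy"]],np.ones(len(px))])@R
    return o+d*((z-o[2])/d[:,2])[:,None]
def proj(c,P):
    K=np.array([[c["fx"],0,c["cx"]],[0,c["fy"],c["cy"]],[0,0,1.]])
    return cv2.projectPoints(np.float64(P),np.float64(c["rvec"]),np.float64(c["tvec"]),K,None)[0][:,0]
E
python3 - <<'E'
from cell import env
from h import *
c=env.read_camera("top");im=c["image"]
for n,p,z in [("disc",(300,284),.014),("hex",(354.3,231),.014),("block",(305,187.5),.014),("plain head",(375,159),.05),("plain foot",(372,167),.0),("painted",(392.5,279),.05),("potlid",(289.5,124),.045),("potfoot",(290,131),.0),("cupbase",(433,236),.0),("cuprim",(443,232),.075)]:
    print(n,world(c,[p],z)[0][:2].round(4))
cr=im[150:330,125:425];cv2.imwrite("pics/c1.png",cv2.convertScaleAbs(cv2.resize(cr[:, :200],None,fx=4,fy=4,interpolation=cv2.INTER_CUBIC)[:600],alpha=1.5))
cr=im[110:310,270:470];cv2.imwrite("pics/c2.png",cv2.convertScaleAbs(cv2.resize(cr,None,fx=3,fy=3,interpolation=cv2.INTER_CUBIC),alpha=1.6))
E
```

```text
disc [ 0.4304 -0.071 ]
hex [ 0.5523 -0.189 ]
block [ 0.6498 -0.0724]
plain head [ 0.7134 -0.2298]
plain foot [ 0.7094 -0.2302]
painted [ 0.4489 -0.2683]
potlid [ 0.7929 -0.0311]
potfoot [ 0.7937 -0.0288]
cupbase [ 0.549 -0.372]
cuprim [ 0.5498 -0.3701]
```

View pics/c1.png

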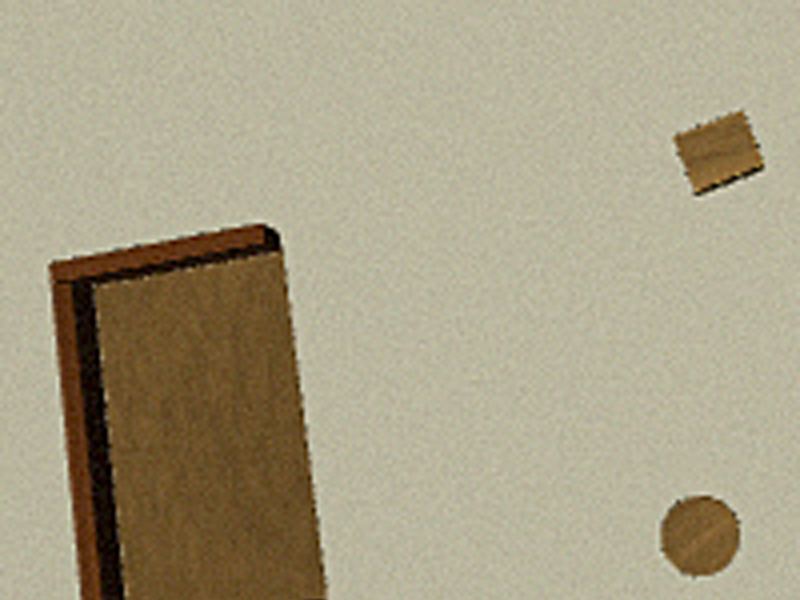

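View pics/c2.png

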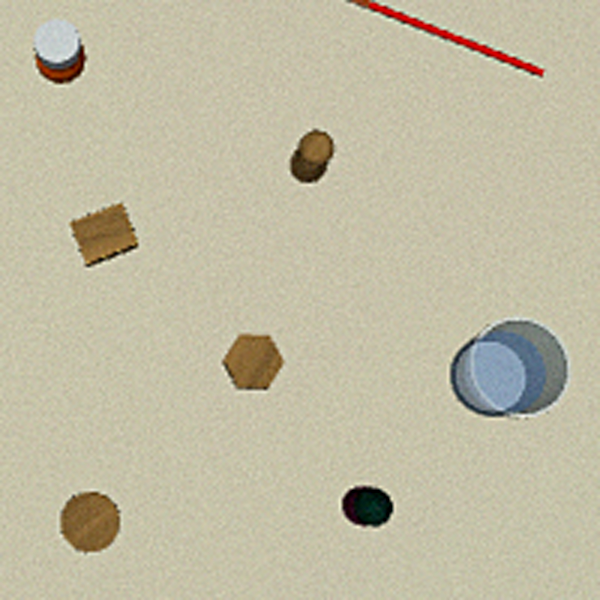

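Crops: the mouth's far floor corner is at about (195.2,212.5) in full-image pixels and the near one at about (206,304). The block corners run from (293.8,184) to (315.7,191). The hexagon has corners left and right, with flats toward image top and bottom.

```bash
python3 - <<'E'
from cell import env
from h import *
c=env.read_camera("top");im=c["image"]
print(world(c,[(195.3,212.5),(206,303.5),(149.3,220.7)],0)[:,:2].round(4))
print(world(c,[(191.5,207)],.03)[:,:2].round(4))
b=world(c,[(675/4+125,136/4+150),(744/4+125,112/4+150),(763/4+125,164/4+150),(694/4+125,188/4+150)],.014)[:,:2];print("block",b.round(4),b.mean(0))
cr=im[190:330,125:225];cv2.imwrite("pics/c3.png",cv2.convertScaleAbs(cv2.resize(cr,None,fx=4,fy=4,interpolation=cv2.INTER_CUBIC),alpha=1.6))
E
```

```text
[[0.5837 0.1819]
 [0.3801 0.1367]
 [0.5605 0.2869]]
[[0.5913 0.1814]]
block [[ 0.6572 -0.0458]
 [ 0.6731 -0.0855]
 [ 0.6423 -0.0978]
 [ 0.6266 -0.0583]] [ 0.64979923 -0.07183207]
```

View pics/c3.png

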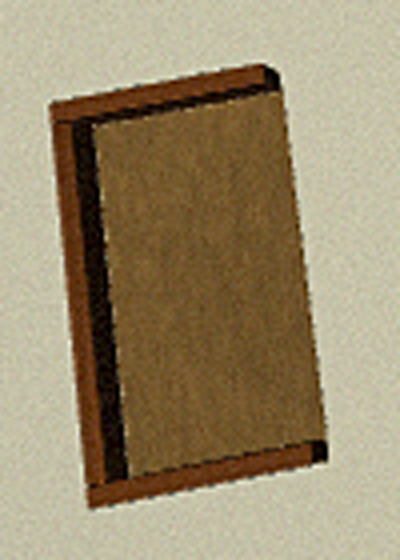

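Emit:
servo_tool([
  [0.28, [0, 0, 0], [0, 0, -6.8]],
  [0.28, [0, 0, 0], [0, 0, -6.8]],
  [0.28, [0, 0, 0], [0, 0, -6.8]],
  [0.28, [0, 0, 0], [0, 0, -6.8]],
  [0.28, [0, 0, 0], [0, 0, -6.8]],
  [0.28, [0, 0, 0], [0, 0, -6.8]],
  [0.28, [0, 0, 0], [0, 0, -6.8]],
  [0.28, [0, 0, 0], [0, 0, -6.8]],
  [0.28, [0, 0, 0], [0, 0, -6.8]],
  [0.28, [0, 0, 0], [0, 0, -6.8]],
  [0.28, [0, 0, 0], [0, 0, -6.8]],
  [0.28, [0, 0, 0], [0, 0, -6.8]],
  [0.28, [0, 0, 0], [0, 0, -6.8]],
], force=20)

```text
time_s: 1.28
tool_pos: [0.1461, -0.6306, 0.2174]
tool_rot: [-180.0, -0.5, 105.7]
force: [0.6, -0.3, 0.8]
grip_width: 0.0248
```

```bash
cat > g.py <<'E'
import sys
from cell import env
from scipy.spatial.transform import Rotation as R
import numpy as np
def go(x,y,z,yaw):
    o=env.get_obs();r=R.from_euler("xyz",o["tool_rot"],degrees=True)
    d=r.inv().apply(np.array([x,y,z])-o["tool_pos"])*100
    T=R.from_euler("xyz",[180,0,yaw],degrees=True)
    print("pos",o["tool_pos"].round(4),o["tool_rot"].round(1),"t",o["time_s"],"F",o["force"].round(1))
    print("shift cm",d.round(2),"turn",(r.inv()*T).as_rotvec(degrees=True).round(1))
if __name__=="__main__": go(*map(float,sys.argv[1:]))
E
python3 g.py .5625 -.243 .13 101
```

```text
pos [ 0.1461 -0.6306  0.2174] [-180.    -0.5  105.7] t 1.2833 F [ 0.6 -0.3  0.8]
shift cm [25.97 50.58  8.97] turn [-0.  -0.5  4.7]
```

Emit:
servo_tool([
  [0.28, [1.8, 3.5, 0.4], [0, -0.5, 4.5]],
  [0.28, [1.8, 3.5, 0.4], [0, 0, 0]],
  [0.28, [1.8, 3.5, 0.4], [0, 0, 0]],
  [0.28, [1.8, 3.5, 0.4], [0, 0, 0]],
  [0.28, [1.8, 3.5, 0.4], [0, 0, 0]],
  [0.28, [1.8, 3.5, 0.4], [0, 0, 0]],
  [0.28, [1.8, 3.5, 0.4], [0, 0, 0]],
  [0.28, [1.8, 3.5, 0.4], [0, 0, 0]],
  [0.28, [1.8, 3.5, 0.4], [0, 0, 0]],
  [0.28, [1.8, 3.5, 0.4], [0, 0, 0]],
  [0.28, [1.8, 3.5, 0.4], [0, 0, 0]],
  [0.28, [1.8, 3.5, 0.4], [0, 0, 0]],
  [0.28, [1.8, 3.5, 0.4], [0, 0, 0]],
  [0.28, [0, 0, 0], [0, 0, 0]],
])

```text
time_s: 2.45
tool_pos: [0.5538, -0.2979, 0.1573]
tool_rot: [-179.8, -0.1, 100.8]
force: [0.7, 3.2, 1.5]
grip_width: 0.0243
```

```bash
python3 g.py .5625 -.243 .05 101
```

```text
pos [ 0.5538 -0.2979  0.1573] [-1.798e+02 -1.000e-01  1.008e+02] t 2.45 F [0.7 3.2 1.5]
shift cm [ 5.22  1.92 10.73] turn [-0.2 -0.1 -0.2]
```

Emit:
servo_tool([
  [0.28, [2.6, 1.0, 0], [0, 0, 0]],
  [0.28, [2.6, 1.0, 0], [0, 0, 0]],
  [0.28, [0, 0, 3], [0, 0, 0]],
  [0.28, [0, 0, 3], [0, 0, 0]],
  [0.28, [0, 0, 3], [0, 0, 0]],
  [0.28, [0, 0, 1.5], [0, 0, 0]],
  [0.28, [0, 0, 0], [0, 0, 0]],
])

```text
time_s: 3.03
tool_pos: [0.568, -0.2355, 0.0491]
tool_rot: [179.9, -0.1, 101.4]
force: [-0.3, 0.2, -0.9]
grip_width: 0.024
```

```bash
python3 g.py .5625 -.243 .006 101;python3 - <<'E'
from cell import env
from h import *
c=env.read_camera("top");im=c["image"]
cv2.imwrite("pics/c4.png",cv2.convertScaleAbs(cv2.resize(im[140:320,290:490],None,fx=3,fy=3,interpolation=cv2.INTER_CUBIC),alpha=1.6))
E
```

```text
pos [ 0.568  -0.2355  0.0491] [ 1.799e+02 -1.000e-01  1.014e+02] t 3.0333 F [-0.3  0.2 -0.9]
shift cm [-0.64 -0.69  4.31] turn [ 0.1 -0.1  0.4]
```

View pics/c4.png

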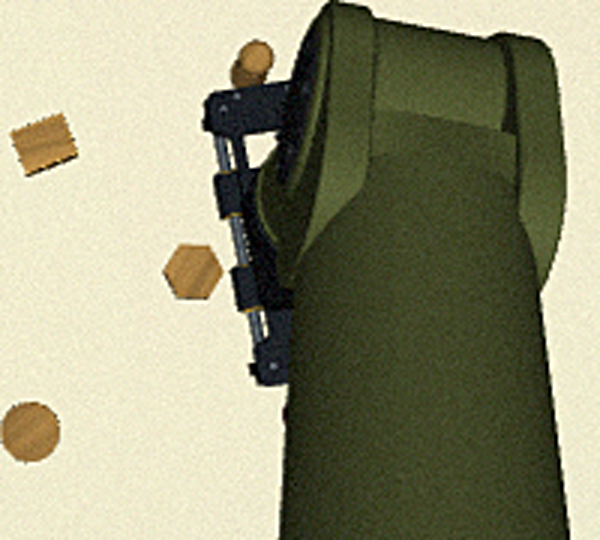

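The view is partly hidden by the arm. The gripper is just behind the hexagon (192,272 in the crop), clear of the plain doll (252,62), and it runs slightly toward far x. I'll correct sideways and descend.

Emit:
servo_tool([
  [0.28, [-0.6, -0.7, 0], [0, 0, 0.4]],
  [0.28, [0, 0, 2], [0, 0, 0]],
  [0.28, [0, 0, 1.5], [0, 0, 0]],
  [0.28, [0, 0, 0.6], [0, 0, 0]],
  [0.28, [0, 0, 0], [0, 0, 0]],
])

```text
time_s: 3.5
tool_pos: [0.5651, -0.2486, 0.0141]
tool_rot: [179.5, 0.4, 100.8]
force: [-0.7, -0.9, 0.3]
grip_width: 0.0244
```

```bash
python3 g.py .474 .213 .006 101
```

```text
pos [ 0.5651 -0.2486  0.0141] [179.5   0.4 100.8] t 3.5 F [-0.7 -0.9  0.3]
shift cm [47.05 -0.34  0.5 ] turn [ 0.5  0.4 -0.2]
```

Emit:
servo_tool([
  [0.28, [0, -0.1, 0.6], [0.4, 0.3, 0]],
  [0.28, [0, -0.1, 0.3], [0, 0, 0]],
  [0.28, [1, 0, 0], [0, 0, 0]],
  [0.28, [1, 0, 0], [0, 0, 0]],
  [0.28, [1, 0, 0], [0, 0, 0]],
  [0.28, [1, 0, 0], [0, 0, 0]],
  [0.28, [1, 0, 0], [0, 0, 0]],
  [0.28, [1, 0, 0], [0, 0, 0]],
  [0.28, [1, 0, 0], [0, 0, 0]],
  [0.28, [1, 0, 0], [0, 0, 0]],
  [0.28, [1, 0, 0], [0, 0, 0]],
  [0.28, [1, 0, 0], [0, 0, 0]],
])

```text
time_s: 4.5
tool_pos: [0.5447, -0.1417, 0.0082]
tool_rot: [179.7, 0.3, 100.8]
force: [-0.9, 0.3, 0.4]
grip_width: 0.0243
```

```bash
python3 g.py .474 .213 .006 101;python3 - <<'E'
from cell import env
from h import *
c=env.read_camera("top");im=c["image"]
cv2.imwrite("pics/c5.png",cv2.convertScaleAbs(cv2.resize(im[140:320,250:450],None,fx=3,fy=3,interpolation=cv2.INTER_CUBIC),alpha=1.6))
E
```

```text
pos [ 0.5447 -0.1417  0.0082] [179.7   0.3 100.8] t 4.5 F [-0.9  0.3  0.4]
shift cm [36.17 -0.32  0.04] turn [ 0.3  0.3 -0.2]
```

View pics/c5.png

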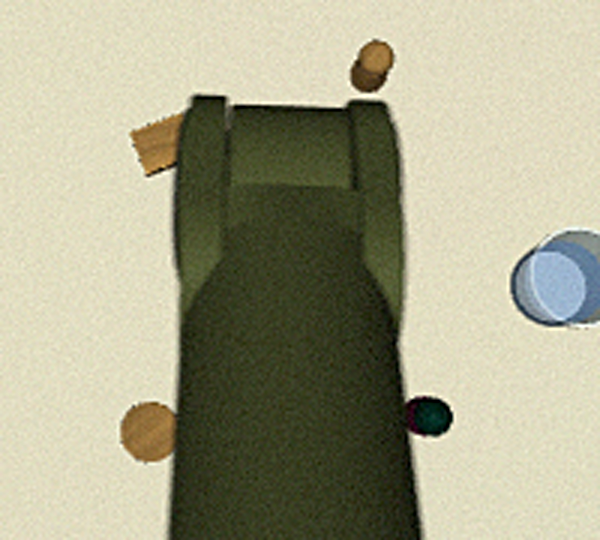

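The top view is hidden by the arm. The bystanders, disc and block are unmoved. I'll keep pushing and check with the side camera.

Emit:
servo_tool([
  [0.28, [1, 0, 0], [0, 0, 0]],
  [0.28, [1, 0, 0], [0, 0, 0]],
  [0.28, [1, 0, 0], [0, 0, 0]],
  [0.28, [1, 0, 0], [0, 0, 0]],
  [0.28, [1, 0, 0], [0, 0, 0]],
  [0.28, [1, 0, 0], [0, 0, 0]],
  [0.28, [1, 0, 0], [0, 0, 0]],
  [0.28, [1, 0, 0], [0, 0, 0]],
  [0.28, [1, 0, 0], [0, 0, 0]],
  [0.28, [1, 0, 0], [0, 0, 0]],
  [0.28, [1, 0, 0], [0, 0, 0]],
  [0.28, [1, 0, 0], [0, 0, 0]],
])

```text
time_s: 5.55
tool_pos: [0.5196, -0.0105, 0.0078]
tool_rot: [179.7, 0.3, 100.8]
force: [0.3, -0.8, 0.2]
grip_width: 0.0243
```

```bash
python3 g.py .474 .213 .006 101;python3 - <<'E'
from cell import env
from h import *
c=env.read_camera("side");im=c["image"]
cv2.imwrite("pics/c6.png",cv2.convertScaleAbs(cv2.resize(im[130:400,180:540],None,fx=2,fy=2,interpolation=cv2.INTER_CUBIC),alpha=1.6))
E
```

```text
pos [ 0.5196 -0.0105  0.0078] [179.7   0.3 100.8] t 5.55 F [ 0.3 -0.8  0.2]
shift cm [22.81 -0.29  0.07] turn [ 0.3  0.3 -0.2]
```

View pics/c6.png

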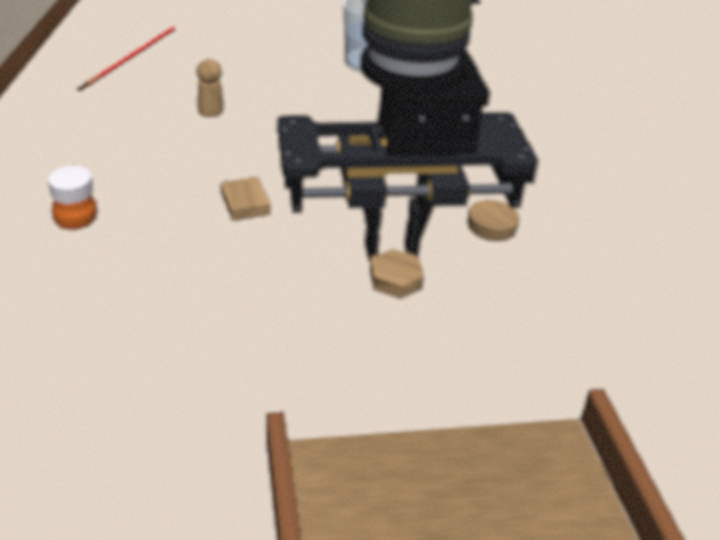

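The side view shows the hexagon (397,272) seated well between the fingertips, with the block and disc undisturbed.

Emit:
servo_tool([
  [0.28, [1, 0, 0], [0, 0, 0]],
  [0.28, [1, 0, 0], [0, 0, 0]],
  [0.28, [1, 0, 0], [0, 0, 0]],
  [0.28, [1, 0, 0], [0, 0, 0]],
  [0.28, [1, 0, 0], [0, 0, 0]],
  [0.28, [1, 0, 0], [0, 0, 0]],
  [0.28, [1, 0, 0], [0, 0, 0]],
  [0.28, [1, 0, 0], [0, 0, 0]],
  [0.28, [1, 0, 0], [0, 0, 0]],
  [0.28, [1, 0, 0], [0, 0, 0]],
  [0.28, [1, 0, 0], [0, 0, 0]],
  [0.28, [1, 0, 0], [0, 0, 0]],
  [0.28, [1, 0, 0], [0, 0, 0]],
  [0.28, [1, 0, 0], [0, 0, 0]],
  [0.28, [1, 0, 0], [0, 0, 0]],
  [0.28, [1, 0, 0], [0, 0, 0]],
  [0.28, [1, 0, 0], [0, 0, 0]],
  [0.28, [1, 0, 0], [0, 0, 0]],
  [0.28, [1, 0, 0], [0, 0, 0]],
  [0.28, [0.4, 0, 0], [0, 0, 0]],
])

```text
time_s: 7.27
tool_pos: [0.478, 0.2036, 0.0071]
tool_rot: [179.7, 0.2, 100.9]
force: [-0.5, -1.0, 0.9]
grip_width: 0.0244
```

```bash
python3 g.py .43 -.125 .1 93
```

```text
pos [0.478  0.2036 0.0071] [179.7   0.2 100.9] t 7.2667 F [-0.5 -1.   0.9]
shift cm [-31.38 -10.9   -9.27] turn [0.4 0.1 7.9]
```

Emit:
servo_tool([
  [0.28, [-1.5, 0, 0], [0, 0, 0]],
  [0.28, [-1, 0, -2], [0, 0, 0]],
  [0.28, [0, 0, -3.5], [0, 0, 0]],
  [0.28, [0, 0, -3.5], [0, 0, 0]],
  [0.28, [-3.5, -1.1, 0], [0, 0, 3]],
  [0.28, [-3.5, -1.1, 0], [0, 0, 3]],
  [0.28, [-3.5, -1.1, 0], [0, 0, 2]],
  [0.28, [-3.5, -1.1, 0], [0, 0, 0]],
  [0.28, [-3.5, -1.1, 0], [0, 0, 0]],
  [0.28, [-3.5, -1.1, 0], [0, 0, 0]],
  [0.28, [-3.5, -1.1, 0], [0, 0, 0]],
  [0.28, [0, 0, 0], [0, 0, 0]],
])

```text
time_s: 8.27
tool_pos: [0.4262, -0.0747, 0.1017]
tool_rot: [179.4, -0.0, 93.3]
force: [0.2, -0.1, -0.5]
grip_width: 0.0246
```

```bash
python3 g.py .433 -.125 .05 93
```

```text
pos [ 0.4262 -0.0747  0.1017] [179.4  -0.   93.3] t 8.2667 F [ 0.2 -0.1 -0.5]
shift cm [-5.06  0.34  5.17] turn [ 0.6 -0.   0.3]
```

Emit:
servo_tool([
  [0.28, [-2.5, 0.3, 0], [0.5, 0, 0]],
  [0.28, [-2.5, 0, 0], [0, 0, 0]],
  [0.28, [0, 0, 2], [0, 0, 0]],
  [0.28, [0, 0, 2.5], [0, 0, 0]],
  [0.28, [0, 0, 0], [0, 0, 0]],
])

```text
time_s: 8.68
tool_pos: [0.4331, -0.1308, 0.0575]
tool_rot: [179.7, 0.2, 92.7]
force: [-1.9, 0.9, -0.0]
grip_width: 0.0245
```

```bash
python3 g.py .433 -.125 .007 93
```

```text
pos [ 0.4331 -0.1308  0.0575] [179.7   0.2  92.7] t 8.6833 F [-1.9  0.9 -0. ]
shift cm [ 0.6  -0.01  5.05] turn [ 0.3  0.2 -0.3]
```

Emit:
servo_tool([
  [0.28, [0, 0, 2], [0, 0, 0]],
  [0.28, [0, 0, 2], [0, 0, 0]],
  [0.28, [0, 0, 0.8], [0, 0, 0]],
  [0.28, [0, 0, 0], [0, 0, 0]],
])

```text
time_s: 9.02
tool_pos: [0.4352, -0.13, 0.0104]
tool_rot: [179.6, 0.3, 92.7]
force: [-1.1, 0.6, -0.4]
grip_width: 0.0245
```

```bash
python3 g.py .4185 .165 .007 93
```

```text
pos [ 0.4352 -0.13    0.0104] [179.6   0.3  92.7] t 9.0167 F [-1.1  0.6 -0.4]
shift cm [29.54 -0.26  0.21] turn [ 0.4  0.3 -0.3]
```

Emit:
servo_tool([
  [0.28, [0.5, -0.15, 0.3], [0.4, 0.3, 0]],
  [0.28, [1, 0, 0], [0, 0, 0]],
  [0.28, [1, 0, 0], [0, 0, 0]],
  [0.28, [1, 0, 0], [0, 0, 0]],
  [0.28, [1, 0, 0], [0, 0, 0]],
  [0.28, [1, 0, 0], [0, 0, 0]],
  [0.28, [1, 0, 0], [0, 0, 0]],
  [0.28, [1, 0, 0], [0, 0, 0]],
  [0.28, [1, 0, 0], [0, 0, 0]],
  [0.28, [1, 0, 0], [0, 0, 0]],
  [0.28, [1, 0, 0], [0, 0, 0]],
  [0.28, [1, 0, 0], [0, 0, 0]],
])

```text
time_s: 10.02
tool_pos: [0.4308, -0.0027, 0.0129]
tool_rot: [179.7, 0.2, 92.9]
force: [-0.9, -0.1, 0.3]
grip_width: 0.0241
```

```bash
python3 g.py .4185 .165 .007 93;python3 - <<'E'
from cell import env
from h import *
c=env.read_camera("side");im=c["image"]
cv2.imwrite("pics/c7.png",cv2.convertScaleAbs(cv2.resize(im[130:400,180:540],None,fx=2,fy=2,interpolation=cv2.INTER_CUBIC),alpha=1.6))
E
```

```text
pos [ 0.4308 -0.0027  0.0129] [179.7   0.2  92.9] t 10.0167 F [-0.9 -0.1  0.3]
shift cm [16.82 -0.38  0.54] turn [ 0.3  0.2 -0.1]
```

View pics/c7.png

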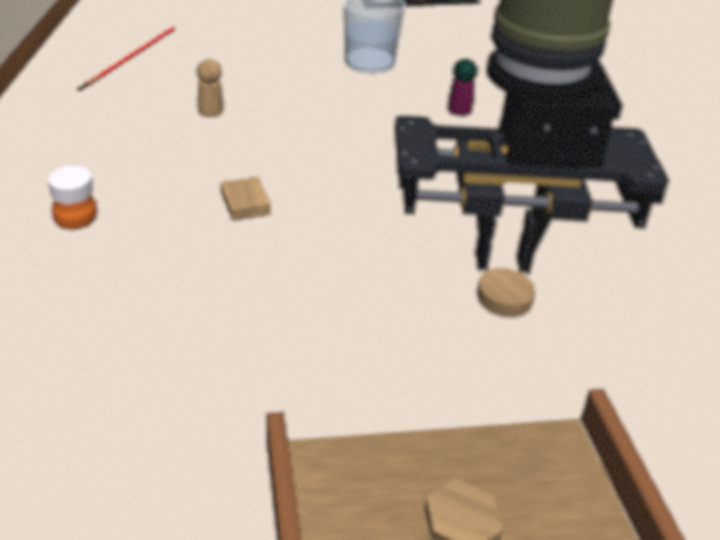

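The disc (506,290) is seated in the fingertips and the hexagon is inside the tray. Tool height has crept up to 12.9 mm, so I'll lower it before pushing on.

Emit:
servo_tool([
  [0.28, [0, 0, 0.4], [0, 0, 0]],
  [0.28, [0.3, 0, 0.3], [0, 0, 0]],
  [0.28, [0.8, 0, 0.1], [0, 0, 0]],
  [0.28, [0.8, 0, 0.1], [0, 0, 0]],
])

```text
time_s: 10.4
tool_pos: [0.4297, 0.019, 0.0032]
tool_rot: [179.6, 0.2, 93.0]
force: [0.8, -0.1, -0.3]
grip_width: 0.0242
```

```bash
python3 g.py .4185 .165 .007 93
```

```text
pos [0.4297 0.019  0.0032] [179.6   0.2  93. ] t 10.4 F [ 0.8 -0.1 -0.3]
shift cm [14.63 -0.36 -0.42] turn [ 0.4  0.2 -0. ]
```

Emit:
servo_tool([
  [0.28, [0.9, 0, -0.3], [0, 0, 0]],
  [0.28, [1, -0.05, 0], [0, 0, 0]],
  [0.28, [1, -0.05, 0], [0, 0, 0]],
  [0.28, [1, -0.05, 0], [0, 0, 0]],
  [0.28, [1, -0.05, 0], [0, 0, 0]],
  [0.28, [1, -0.05, 0], [0, 0, 0]],
  [0.28, [1, -0.05, 0], [0, 0, 0]],
])

```text
time_s: 10.98
tool_pos: [0.4221, 0.0943, 0.0065]
tool_rot: [179.7, 0.1, 92.8]
force: [0.2, -0.2, 0.3]
grip_width: 0.0243
```

```bash
python3 g.py .4185 .165 .007 93
```

```text
pos [0.4221 0.0943 0.0065] [1.797e+02 1.000e-01 9.280e+01] t 10.9833 F [ 0.2 -0.2  0.3]
shift cm [ 7.08 -0.01 -0.06] turn [ 0.3  0.1 -0.2]
```

Emit:
servo_tool([
  [0.28, [1, 0.1, 0], [0, 0, 0]],
  [0.28, [1, 0.1, 0], [0, 0, 0]],
  [0.28, [1, 0.1, 0], [0, 0, 0]],
  [0.28, [1, 0.1, 0], [0, 0, 0]],
  [0.28, [1, 0.1, 0], [0, 0, 0]],
  [0.28, [1, 0.05, 0], [0, 0, 0]],
  [0.28, [0.8, 0, 0], [0, 0, 0]],
  [0.28, [0, 0, 0], [0, 0, 0]],
])

```text
time_s: 11.65
tool_pos: [0.4226, 0.1734, 0.0082]
tool_rot: [179.6, -0.0, 93.1]
force: [-0.6, -0.4, -0.1]
grip_width: 0.0247
```

```bash
python3 g.py .667 -.114 .1 111.8
```

```text
pos [0.4226 0.1734 0.0082] [179.6  -0.   93.1] t 11.65 F [-0.6 -0.4 -0.1]
shift cm [-30.    22.93  -9.04] turn [  0.4   0.  -18.7]
```

Emit:
servo_tool([
  [0.28, [-1.5, 0, 0], [0, 0, 0]],
  [0.28, [-1.5, 0, -2], [0, 0, 0]],
  [0.28, [0, 0, -3.5], [0, 0, 0]],
  [0.1, [0, 0, -3.5], [0, 0, 0]],
  [0.1, [-3.0, 2.3, 0], [0, 0, 0]],
  [0.1, [-3.0, 2.3, 0], [0, 0, 0]],
  [0.1, [-3.0, 2.3, 0], [0, 0, 0]],
  [0.1, [-3.0, 2.3, 0], [0, 0, 0]],
  [0.1, [-3.0, 2.3, 0], [0, 0, 0]],
  [0.1, [-3.0, 2.3, 0], [0, 0, 0]],
  [0.1, [-3.0, 2.3, 0], [0, 0, 0]],
  [0.1, [-3.0, 2.3, 0], [0, 0, 0]],
  [0.1, [0, 0, 0], [0, 0, -6]],
  [0.1, [0, 0, 0], [0, 0, -6]],
  [0.1, [0, 0, 0], [0, 0, -6]],
  [0.1, [0, 0, 0], [0, 0, 0]],
])

```text
time_s: 12.98
tool_pos: [0.6277, -0.1051, 0.1046]
tool_rot: [179.8, 0.6, 111.7]
force: [-0.5, -0.1, 0.6]
grip_width: 0.0087
```

```bash
python3 g.py .670 -.123 .05 111.8
```

```text
pos [ 0.6277 -0.1051  0.1046] [179.8   0.6 111.7] t 12.9833 F [-0.5 -0.1  0.6]
shift cm [-3.17  3.26  5.5 ] turn [ 0.2  0.6 -0.1]
```

Emit:
servo_tool([
  [0.1, [-1.6, 1.6, 0], [0, 0.5, 0]],
  [0.1, [-1.6, 1.6, 0], [0, 0, 0]],
  [0.1, [0, 0, 2.5], [0, 0, 0]],
  [0.1, [0, 0, 2.5], [0, 0, 0]],
  [0.1, [0, 0, 0], [0, 0, 0]],
])

```text
time_s: 13.4
tool_pos: [0.67, -0.1251, 0.0542]
tool_rot: [179.8, 0.2, 110.7]
force: [-0.9, 0.0, -0.8]
grip_width: 0.0086
```

```bash
python3 g.py .670 -.123 .007 111.8
```

```text
pos [ 0.67   -0.1251  0.0542] [179.8   0.2 110.7] t 13.4 F [-0.9  0.  -0.8]
shift cm [0.21 0.06 4.72] turn [ 0.2  0.2 -1.1]
```

Emit:
servo_tool([
  [0.1, [0, 0, 2], [0, 0, -1]],
  [0.1, [0, 0, 2], [0, 0, 0]],
  [0.1, [0, 0, 0.5], [0, 0, 0]],
  [0.1, [0, 0, 0], [0, 0, 0]],
])

```text
time_s: 13.73
tool_pos: [0.6701, -0.1247, 0.0106]
tool_rot: [179.8, 0.2, 111.3]
force: [-0.5, -0.9, 0.3]
grip_width: 0.0087
```

```bash
python3 g.py .536 .198 .007 111.8
```

```text
pos [ 0.6701 -0.1247  0.0106] [179.8   0.2 111.3] t 13.7333 F [-0.5 -0.9  0.3]
shift cm [34.94 -0.75  0.24] turn [ 0.1  0.2 -0.5]
```

Emit:
servo_tool([
  [0.1, [0.5, 0, 0.3], [0, 0, -0.4]],
  [0.1, [1, 0, 0], [0, 0, 0]],
  [0.1, [1, 0, 0], [0, 0, 0]],
  [0.1, [1, 0, 0], [0, 0, 0]],
  [0.1, [1, 0, 0], [0, 0, 0]],
  [0.1, [1, 0, 0], [0, 0, 0]],
  [0.1, [1, 0, 0], [0, 0, 0]],
  [0.1, [1, 0, 0], [0, 0, 0]],
  [0.1, [1, 0, 0], [0, 0, 0]],
  [0.1, [1, 0, 0], [0, 0, 0]],
  [0.1, [1, 0, 0], [0, 0, 0]],
  [0.1, [1, 0, 0], [0, 0, 0]],
  [0.1, [1, 0, 0], [0, 0, 0]],
  [0.1, [1, 0, 0], [0, 0, 0]],
  [0.1, [1, 0, 0], [0, 0, 0]],
])

```text
time_s: 14.98
tool_pos: [0.6143, 0.0245, 0.0143]
tool_rot: [179.4, 0.5, 111.7]
force: [-0.0, 0.3, 0.6]
grip_width: 0.0086
```

```bash
python3 g.py .536 .198 .007 111.8;python3 - <<'E'
from cell import env
from h import *
c=env.read_camera("side");im=c["image"]
cv2.imwrite("pics/c8.png",cv2.convertScaleAbs(cv2.resize(im[130:400,180:540],None,fx=2,fy=2,interpolation=cv2.INTER_CUBIC),alpha=1.6))
E
```

```text
pos [0.6143 0.0245 0.0143] [179.4   0.5 111.7] t 14.9833 F [-0.   0.3  0.6]
shift cm [19.02 -0.88  0.55] turn [ 0.6  0.5 -0.1]
```

View pics/c8.png

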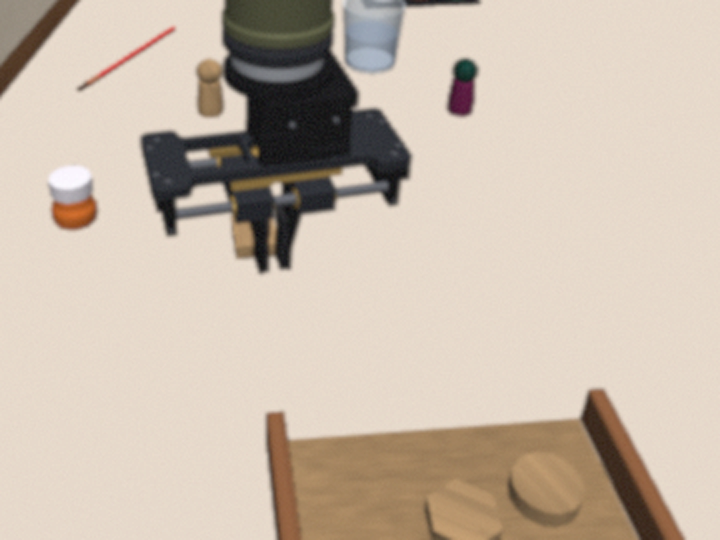

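The tool rode up to 14 mm and passed over the block, which now lies partly behind the fingers (250,235 in the crop). The disc and hexagon are in the tray. I'll lift, back off and measure the block again.

Emit:
servo_tool([
  [0.1, [0, 0, -2.5], [0, 0, 0]],
  [0.1, [0, 0, -3], [0.5, 0.4, 0]],
  [0.1, [0, 0, -3], [0, 0, 0]],
  [0.1, [-3.5, 0, 0], [0, 0, 0]],
  [0.1, [-3.5, 0, 0], [0, 0, 0]],
  [0.1, [-3.5, 0, 0], [0, 0, 0]],
  [0.1, [-3.5, 0, 0], [0, 0, 0]],
  [0.1, [-3.5, 0, 0], [0, 0, 0]],
  [0.1, [-3.5, 0, 0], [0, 0, 0]],
  [0.1, [0, 0, 0], [0, 0, 0]],
])

```text
time_s: 15.87
tool_pos: [0.6937, -0.1668, 0.1027]
tool_rot: [180.0, 0.1, 112.6]
force: [-1.9, -3.0, -0.2]
grip_width: 0.0084
```

```bash
cat > loc.py <<'E'
from cell import env
from h import *
def loc(save=None):
    c=env.read_camera("top");im=c["image"]
    hsv=cv2.cvtColor(im,cv2.COLOR_BGR2HSV)
    m=((hsv[...,1]>95)&(hsv[...,0]<25)&(hsv[...,2]>60)).astype(np.uint8)
    for k in cv2.findContours(m,0,2)[0]:
        if cv2.contourArea(k)>120:
            r=cv2.minAreaRect(k)
            w=world(c,cv2.boxPoints(r),.014)[:,:2]
            print("area",cv2.contourArea(k),"px",np.round(r[0],1),"w",w.mean(0).round(4),"corners",w.round(3).tolist())
    if save: cv2.imwrite(save,cv2.convertScaleAbs(cv2.resize(im[110:320,130:470],None,fx=2.3,fy=2.3,interpolation=cv2.INTER_CUBIC),alpha=1.6))
if __name__=="__main__":
    import sys; loc(*sys.argv[1:])
E
python3 loc.py pics/c9.png
```

```text
area 132.5 px [538.5 237.5] w [ 0.5528 -0.6067] corners [[0.567, -0.593], [0.568, -0.623], [0.539, -0.62], [0.537, -0.591]]
area 5046.0 px [170.6 260.7] w [0.4737 0.2216] corners [[0.576, 0.318], [0.599, 0.181], [0.37, 0.129], [0.35, 0.258]]
area 245.5 px [282.  193.8] w [ 0.6329 -0.0197] corners [[0.645, 0.006], [0.656, -0.036], [0.62, -0.045], [0.609, -0.004]]
area 5455.0 px [614.5 262.5] w [ 0.5103 -0.7728] corners [[0.682, -0.738], [0.687, -0.852], [0.338, -0.803], [0.334, -0.698]]
```

```bash
python3 g.py .6545 -.0706 .05 113
```

```text
pos [ 0.6929 -0.1628  0.1026] [ 1.800e+02 -1.000e-01  1.127e+02] t 15.9167 F [-0.1 -0.6  0.1]
shift cm [9.98 0.02 5.28] turn [ 0.  -0.1 -0.3]
```

Emit:
servo_tool([
  [0.1, [3, 0, 0], [0, 0, 0]],
  [0.1, [3, 0, 0], [0, 0, 0]],
  [0.1, [3, 0, 0], [0, 0, 0]],
  [0.1, [0.5, 0, 1], [0, 0, 0]],
  [0.1, [0, 0, 2], [0, 0, 0]],
  [0.1, [0, 0, 2], [0, 0, 0]],
  [0.1, [0, 0, 0], [0, 0, 0]],
])

```text
time_s: 16.5
tool_pos: [0.6536, -0.0656, 0.0509]
tool_rot: [179.9, -0.3, 112.8]
force: [-1.1, -0.0, -0.9]
grip_width: 0.0089
```

```bash
python3 g.py .6545 -.0706 .006 113
```

```text
pos [ 0.6536 -0.0656  0.0509] [179.9  -0.3 112.8] t 16.5 F [-1.1 -0.  -0.9]
shift cm [-0.52 -0.12  4.49] turn [ 0.1 -0.3 -0.2]
```

Emit:
servo_tool([
  [0.1, [-0.3, -0.1, 2], [0, 0, 0]],
  [0.1, [0, 0, 2], [0, 0, 0]],
  [0.1, [0, 0, 0.7], [0, 0, 0]],
  [0.1, [0, 0, 0], [0, 0, 0]],
])

```text
time_s: 16.83
tool_pos: [0.6543, -0.0648, 0.0048]
tool_rot: [179.8, -0.3, 113.0]
force: [-0.5, 0.8, -0.5]
grip_width: 0.0087
```

```bash
python3 g.py .539 .196 .005 113; python3 loc.py | grep -v "area [15]"
```

```text
pos [ 0.6543 -0.0648  0.0048] [179.8  -0.3 113. ] t 16.8333 F [-0.5  0.8 -0.5]
shift cm [28.52 -0.42  0.13] turn [ 0.2 -0.3  0. ]
```

Emit:
servo_tool([
  [0.1, [0.8, 0, 0], [0, -0.2, 0]],
  [0.1, [0.9, 0, 0.03], [0, 0, 0]],
  [0.1, [0.9, 0, 0.03], [0, 0, 0]],
  [0.1, [0.9, 0, 0.03], [0, 0, 0]],
  [0.1, [0.9, 0, 0.03], [0, 0, 0]],
  [0.1, [0.9, 0, 0.03], [0, 0, 0]],
])

```text
time_s: 17.38
tool_pos: [0.6361, -0.0124, 0.01]
tool_rot: [179.3, 0.2, 112.9]
force: [-0.2, 0.8, -0.3]
grip_width: 0.0084
```

```bash
python3 g.py .539 .196 .005 113
```

```text
pos [ 0.6361 -0.0124  0.01  ] [179.3   0.2 112.9] t 17.3833 F [-0.2  0.8 -0.3]
shift cm [22.98 -0.85  0.42] turn [ 0.7  0.2 -0.1]
```

Emit:
servo_tool([
  [0.1, [0.2, 0, 0.4], [0.4, 0, 0]],
  [0.1, [0.9, -0.04, 0.12], [0.1, 0, 0]],
  [0.1, [0.9, -0.04, 0.12], [0.1, 0, 0]],
  [0.1, [0.9, -0.04, 0.12], [0.1, 0, 0]],
  [0.1, [0.9, -0.04, 0.12], [0.1, 0, 0]],
])

```text
time_s: 17.8
tool_pos: [0.6183, 0.0267, 0.0012]
tool_rot: [-179.9, 0.2, 113.0]
force: [0.5, 0.1, 0.1]
grip_width: 0.0087
```

```bash
python3 g.py .539 .196 .005 113;python3 - <<'E'
from cell import env
from h import *
c=env.read_camera("side");im=c["image"]
cv2.imwrite("pics/c10.png",cv2.convertScaleAbs(cv2.resize(im[130:400,180:540],None,fx=2,fy=2,interpolation=cv2.INTER_CUBIC),alpha=1.6))
E
```

```text
pos [0.6183 0.0267 0.0012] [-179.9    0.2  113. ] t 17.8 F [0.5 0.1 0.1]
shift cm [18.69 -0.7  -0.46] turn [-0.1  0.2 -0. ]
```

View pics/c10.png

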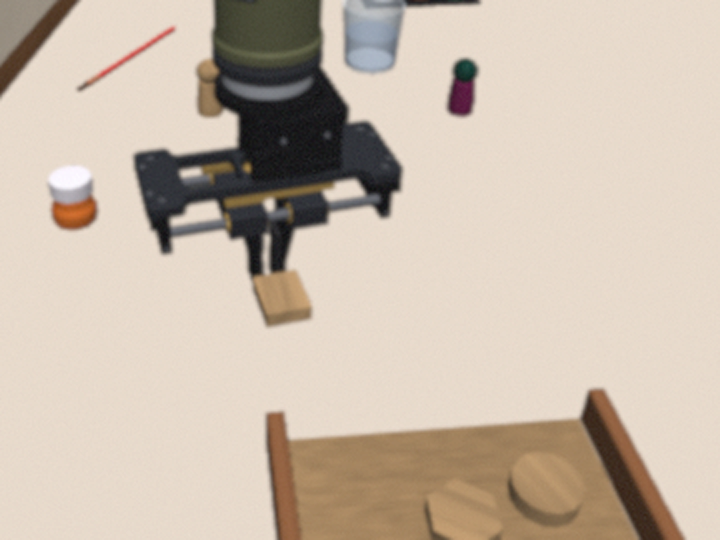

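The block (282,295 in the crop) lies square against the fingertips, slightly to the right of their middle and just outside the mouth. Nothing else has moved. I'll measure its place and carry on.

```bash
python3 - <<'E'
from cell import env
from h import *
c=env.read_camera("side")
w=world(c,[(180+a/2,130+b/2) for a,b in [(254,280),(297,272),(310,306),(268,318)]],.014)[:,:2]
M=np.array([.486,.160]);A=np.array([[.976,.217],[-.217,.976]])
print(w.round(4),w.mean(0),"tray",(w.mean(0)-M)@A.T)
for p in [(464,508),(546,483)]: print((world(c,[(180+p[0]/2,130+p[1]/2)],.014)[:,:2]-M)@A.T)
E
```

```text
[[0.6252 0.0472]
 [0.593  0.0331]
 [0.579  0.0702]
 [0.6086 0.0874]] [0.60145372 0.05947955] tray [ 0.09086989 -0.12316142]
[[0.00162979 0.06936728]]
[[-0.05256593  0.05669514]]
```

Emit:
servo_tool([
  [0.1, [0.3, -0.05, -0.3], [0, 0, 0]],
  [0.1, [0.9, -0.04, 0.05], [0, 0, 0]],
  [0.1, [0.9, -0.04, 0.05], [0, 0, 0]],
  [0.1, [0.9, -0.04, 0.05], [0, 0, 0]],
  [0.1, [0.9, -0.04, 0.05], [0, 0, 0]],
])

```text
time_s: 18.32
tool_pos: [0.6003, 0.0627, 0.0021]
tool_rot: [-179.9, 0.3, 112.8]
force: [-0.1, -0.9, -0.6]
grip_width: 0.0086
```

Emit:
servo_tool([
  [0.1, [0.9, -0.07, -0.1], [0, 0, 0]],
  [0.1, [0.9, -0.07, 0.03], [0, 0, 0]],
  [0.1, [0.9, -0.07, 0.03], [0, 0, 0]],
  [0.1, [0.9, -0.07, 0.03], [0, 0, 0]],
  [0.1, [0.9, -0.07, 0.03], [0, 0, 0]],
])

```text
time_s: 18.73
tool_pos: [0.5769, 0.1082, 0.0018]
tool_rot: [-179.9, 0.3, 112.9]
force: [0.0, -0.5, -1.1]
grip_width: 0.0091
```

```bash
python3 g.py .539 .196 .005 113
```

```text
pos [0.5769 0.1082 0.0018] [-179.9    0.3  112.9] t 18.7333 F [ 0.  -0.5 -1.1]
shift cm [ 9.56 -0.07 -0.36] turn [-0.1  0.3 -0.1]
```

Emit:
servo_tool([
  [0.1, [0.9, 0, -0.2], [0, 0, 0]],
  [0.1, [0.9, 0, 0.03], [0, 0, 0]],
  [0.1, [0.9, 0, 0.03], [0, 0, 0]],
  [0.1, [0.9, 0, 0.03], [0, 0, 0]],
  [0.1, [0.9, 0, 0.03], [0, 0, 0]],
])

```text
time_s: 19.15
tool_pos: [0.557, 0.1544, 0.0026]
tool_rot: [-179.9, 0.3, 113.0]
force: [-0.3, 0.1, 0.6]
grip_width: 0.0085
```

```bash
python3 g.py .539 .196 .005 113
```

```text
pos [0.557  0.1544 0.0026] [-179.9    0.3  113. ] t 19.15 F [-0.3  0.1  0.6]
shift cm [ 4.53 -0.04 -0.26] turn [-0.1  0.3 -0. ]
```

Finish the push, then back off, lift and withdraw to the right.

Emit:
servo_tool([
  [0.1, [0.9, 0, -0.1], [0, 0, 0]],
  [0.1, [0.9, 0, 0], [0, 0, 0]],
  [0.1, [0.9, 0, 0], [0, 0, 0]],
  [0.1, [0.7, 0, 0], [0, 0, 0]],
  [0.1, [0, 0, 0], [0, 0, 0]],
  [0.1, [-1.5, 0, 0], [0, 0, 0]],
  [0.1, [-1.5, 0, -2], [0, 0, 0]],
  [0.1, [0, 0, -3.5], [0, 0, 0]],
  [0.1, [0, 0, -3.5], [0, 0, 0]],
  [0.1, [0, 0, -3], [0, 0, 0]],
  [0.1, [-3.5, 0, 0], [0, 0, 0]],
  [0.1, [-3.5, 0, 0], [0, 0, 0]],
  [0.1, [-3.5, 0, 0], [0, 0, 0]],
  [0.1, [-3.5, 0, 0], [0, 0, 0]],
  [0.1, [-3.5, 0, 0], [0, 0, 0]],
  [0.1, [-3, 0, 0], [0, 0, 0]],
  [0.1, [0, 0, 0], [0, 0, 0]],
])

```text
time_s: 20.57
tool_pos: [0.6377, -0.0319, 0.1308]
tool_rot: [-179.9, 0.4, 113.5]
force: [-0.0, -0.8, -0.6]
grip_width: 0.0086
```

```bash
python3 g.py .539 .196 .005 113;python3 - <<'E'
from cell import env
from h import *
c=env.read_camera("top");im=c["image"]
cv2.imwrite("pics/c11.png",cv2.convertScaleAbs(cv2.resize(im[110:330,125:465],None,fx=2.35,fy=2.35,interpolation=cv2.INTER_CUBIC),alpha=1.6))
E
```

```text
pos [ 0.6377 -0.0319  0.1308] [-179.9    0.4  113.5] t 20.5667 F [-0.  -0.8 -0.6]
shift cm [24.93  0.06 12.39] turn [-0.1  0.4  0.5]
```

View pics/c11.png

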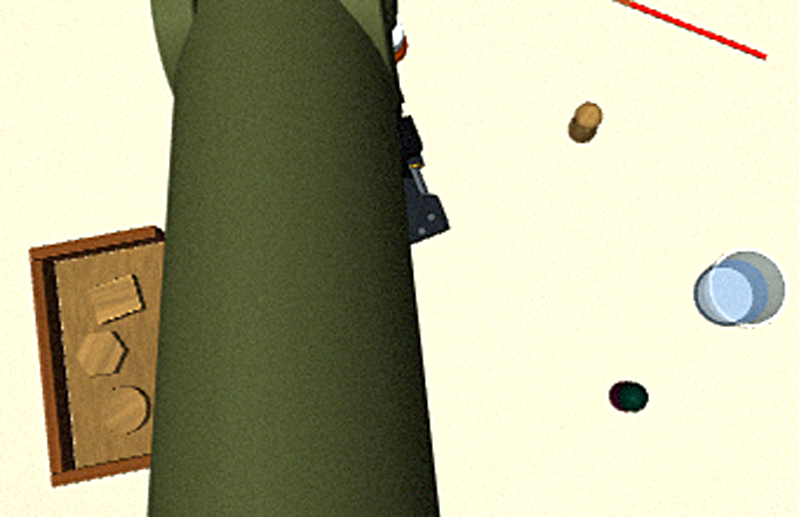

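All three lie in the tray: block (117,298), hexagon (102,353), disc (128,409) in the crop. Both dolls and the cup stand in place. Only the rim of the pot shows beside the arm. I'll check the numbers, then hand in.

```bash
python3 - <<'E'
from cell import env
from h import *
c=env.read_camera("top")
M=np.array([.486,.160]);A=np.array([[.976,.217],[-.217,.976]])
for n,p in dict(block=(117,298),hex=(101,353),disc=(127,409)).items(): print(n,((world(c,[(125+p[0]/2.35,110+p[1]/2.35)],.014)[0,:2]-M)@A.T).round(3))
for n,p,z in [("plain head",(588,115),.05),("painted",(628.5,397),.05),("cuprim",(747,287),.075)]: print(n,world(c,[(125+p[0]/2.35,110+p[1]/2.35)],z)[0,:2].round(3))
s=env.read_camera("side")
hsv=cv2.cvtColor(s["image"],cv2.COLOR_BGR2HSV)[195:260,180:250];m=(hsv[...,0]<15)&(hsv[...,1]>180)
a=cv2.cvtColor(cv2.imread("pics/side0.png"),cv2.COLOR_BGR2HSV)[195:260,180:250];k=(a[...,0]<15)&(a[...,1]>180)
print("pot px now/start",np.argwhere(m).mean(0),np.argwhere(k).mean(0),m.sum(),k.sum())
print(env.sign_off())
E
```

```text
block [0.05  0.048]
hex [0.    0.068]
disc [-0.056  0.05 ]
plain head [ 0.714 -0.23 ]
painted [ 0.449 -0.268]
cuprim [ 0.55 -0.37]
pot px now/start [41.58510638 36.95744681] [41.66666667 36.81967213] 188 183
the job is handed in; nothing more can be done
None
```

All three off-cuts were pushed through the mouth and lie inside the tray. I handed the job in at about 21 s of the 72 s allowed; no verdict was reported.

**Final positions in the tray frame (x, y):**

| Off-cut | x (mm) | y (mm) | Required y (mm) |
|---|---|---|---|
| disc | −56 | 50 | 20 to 110 |
| hexagon | 0 | 68 | 18 to 110 |
| block | 50 | 48 | 16 to 110 |

**Bystanders:** both dolls and the cup measure within about 1 mm of where they began. The pot was mostly hidden from the top camera, so I checked it in the side image, where it sits in the same place to a fraction of a pixel.

**What went wrong:** on the first push of the block, the tool rose to about 14 mm and the fingertips passed over the block. I lifted, measured the block again and pushed it in lower down. The side pictures showed it flat before and after, but I did not see the moment of passing over, so I can't rule out a brief tilt there.

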